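# Uncap, unlatch and lift the tow hitch on the test rig

### The job

Take the orange dust cap off the hitch latch's red post and stand it, open end down, in the round white holder, and let go of it. Then pull the red post sideways, away from the yellow coupler, against its spring, and with it held out lift the tongue off the ball. Finish while still holding the tongue still, with the coupler raised about 10 cm above the ball; leave the other loose things on the bench where they are.

Things in the scene. Friction and masses are not known exactly. Their poses are not given: they have to be found in the camera images.
- rig: Fixed rig: steel base plate 380 x 150 x 12 mm (x from -75 to 305 mm); origin on the bench under the ball. x runs along the tongue to its pivot (240 mm along x, 80 mm up), roughly away from the robot; y is the way the latch is pulled; z up. Ball 38 mm across, centre 70 mm above the bench.
- tongue: 30 x 30 mm aluminium bar with a yellow inverted-cup coupler (66 mm across, top 98 mm above the bench) over the ball. Origin on the pivot bolt, axes as the rig's when down. Swings up by a positive turn about its y, to 0.9 rad; falls if let go. 0.6 kg with latch: about 3 N to lift at the coupler. Latch in: a tooth under the ball stops it after 3 mm.
- coupler (a point): Centre of the coupler's socket, 240 mm from the pivot; lies at the ball's centre (70 mm above the bench) when the tongue is down.
- latch (a joint): Spring latch carried by the tongue: 0 m = in (locked), 0.018 m = fully out along the tongue's y. Needs about 6 N to start, 11.5 N fully out; springs back if released. Past 0.0125 m the tooth is clear of the ball and the tongue can be lifted; keep it out until the coupler is 30 mm up.
- latch_grip (a point): On the latch's upright red post, 25 mm below its top (135 mm above the bench at the start). Post: 14 mm along rig y, 22 mm along x, from 100 to 160 mm above the bench, 37 mm to the +y side of the ball, beside the coupler; in the cap at the start. Beside it a guide rod with spring and nut reaches out along +y to 92 mm from the ball, top 84 mm above the bench.
- cap: Orange dust cap, round, 40 mm across and 55 mm high, open below (34 mm bore, 51 mm deep), 30 g; origin at the centre of its open lower rim, z up along its axis. It sits loosely over the red post, its rim 109 mm above the bench at the start.
- holder: Fixed white holder for the cap: 80 x 80 x 20 mm block with a round open cup on top, 66 mm across outside, 54 mm inside, rim 38 mm above the bench. Origin under its centre. It stands left or right in front of the robot, the blue spool on the other side.
- holder_in (a point): Centre of the holder cup's inner floor, 24 mm above the bench, 14 mm below its rim; the cap's rim stands on it.
- spool: Bystander: blue flanged spool with copper winding, 68 mm across, 40 mm high.
- red_disc: Bystander: red disc wheel lying flat, 122 mm across, 22 mm high.
- white_disc: Bystander: white disc wheel lying flat, 122 mm across, 22 mm high.
- collar: Bystander: small brass collar, 28 mm across, 12 mm high, lying loose on the rig's base plate beside the tongue on the side away from the latch.
- wrench: Bystander: wrench lying at the robot's right.
- clamp_block: Bystander: white clamp block 50 x 50 x 35 mm at the robot's left.
Things that resemble listed ones, but are neither listed nor needed, are in the scene too. What is meant by the cap is not pink, and is the smaller of those in its own colour. Leave any black or green look-alike of the holder alone.

How it is judged:
By the outcome, as a careful person would: the job done as asked, in the order asked, and still so for the second after the job is handed in, while the arm keeps its last pose, push and grip.
It also fails if it takes over 54 s, if anything falls off the work surface, if the arm or the gripper's body presses on something with over 40 N, if the wrist force passes 120 N, or if a joint passes its speed limit or range.

### The arm

A 6-joint arm with a two-finger parallel gripper is mounted at the origin on the work surface. World frame = base frame: x ahead of the robot, y to its left, z up, the work surface at z = 0. Lengths are in m, angles in rad, forces in N, time in s.
With the tool pointing down it reaches from about 0.35 to 0.975 m from the base axis. Payload 4.9 kg.
Tool frame: the origin (TCP) lies at the very end of the fingers, on their centre line; the grasp point (between the pads) lies 19 mm behind it; z points along the fingers, y is the line along which they close (so a half turn about z gives the same grasp; the last joint's range is limited). The gripper opens to 85 mm and grips with 20 to 120 N. Pads are 22 mm wide; open, the fingers measure 114 mm over their backs; the gripper's body (76 mm by 85 mm) begins 54 mm behind the grasp point. The pads swing forward as they close: fully open they stand 13 mm farther back than shut.
Start: joints at [-1.347, 0.053, 1.613, -0, 1.476, -0.119], TCP at [0.21, -0.589, 0.231] pointing down, gripper open.
Joint ranges: [-3.01, 3.01], [-1.01, 2.22], [0.06, 2.58], [-1.02, 4.17], [0.09, 2.62], [-3.14, 3.14]. Speed limits (rad/s): [2.57, 2.57, 3.14, 3.14, 3.14, 3.14].

### API

Orientations are given as a rotation vector (axis times angle).
In Python, from station import ctrl gives the robot as it stands.
- The arm moves only by the tool jog_arm, never from a script. Its argument "plan" is a list of rows, each a list of 7 numbers: the shift along the tool's x, y, z in units of 0.02 m (1.0 is 0.02 m), then the turn, a rotation vector about the tool's x, y, z in units of 45 degrees (1.0 is 45 degrees), then the opening, from -1 (shut) to 1 (fully open). A call has 1 to 8 rows; each row shifts and turns the commanded pose from where the row before left it, along the tool's axes as they then stand; what a row does not reach is not made up. A row lasts 1/10 s, in which the tool goes at most 50 mm and 8.59 degrees, less where a joint would pass 70% of its speed; a pose out of reach is approached as far as the arm can. A call with a number of a shift or a turn outside -1 to 1 is refused whole. A call with a gripper value outside its range is refused whole. The fingers move at their own pace and stop on an object; "grip_force" is the grip in N (left out, the last holds). Time passes only in rows, so rows that do not move let the fingers close. It gives the time, the measured TCP pose, the force, the opening and the grip force at its end, in the units of the state.
- ctrl.get_obs(): the state, without advancing time (a new reading comes with each control period).
- ctrl.get_image(name): name is "side" or "top"; returns (picture, depth): 384x512x3 uint8, red, green, blue; 384x512 float32, m along the optical axis (not along the pixel's ray), 0 where there is no reading.
- ctrl.camera_info(name): a dict with "camera_matrix" (3x3 intrinsics, pixels), "k1" (the pictures are not rectified: a ray, as slopes to the right and down, at radius r is drawn at 1 + k1 r^2 times it, then the intrinsics apply), "rvec" (rotation vector, rad) and "tvec" (3), from world to camera coordinates, as OpenCV has them. Camera axes: x right, y down, z forward; pixel columns grow to the right and rows downward; lengths in m; the calibration is good to about 2 mm. A picture is of the moment at which its call begins. camera_info takes no time and is no camera call.
- ctrl.finish_job(): hands the job in; it is judged then, once.
The state is a dict: "t": time; "q": joint angles; "dq": joint speeds; "effort": joint torques, N m; "tool_pos": TCP position; "tool_rot": TCP orientation; "contact_force": force on the tool from outside, world axes, zero at the start; "wrist_torque": the same for the moment, N m; "opening": finger opening in m; "grip_force": force on a finger pad.
Only numpy, scipy, OpenCV 4.12 (cv2) and the standard library are available. Lean on these libraries where they do the work, as an engineer would, in place of code of your own. Each camera call takes 0.05 s, during which the arm holds its last target. There are 200 camera calls.

## Working session

There is one attempt and no reset: what is moved stays moved. The work goes in short steps, Python scripts to look and compute and a tool call to move; the robot and the scene stay as the last step left them, time stands still between calls to the robot, and variables do not carry over. Pictures are saved under pics/ and viewed, at most 10 in all, crops included, and the job is handed in when it is done.

Besides the shell and the picture viewer there is one more tool, called in YAML: its name, and indented under it one key for each argument. jog_arm: Moves the arm, as the interface text tells. Shifts and turns lie within -1 to 1; 1 stands for 0.02 m of shift or 45 degrees of turn. Its arguments: {"type":"object","properties":{"plan":{"type":"array"},"grip_force":{"type":"number"}},"required":["plan"]}

```bash
mkdir -p pics
python3 - <<'E'
from station import ctrl
import numpy as np,cv2
o=ctrl.get_obs();print({k:np.round(v,3) for k,v in o.items()})
for n in('side','top'):
    im,d=ctrl.get_image(n);np.savez(f'pics/{n}0.npz',im=im,d=d)
    cv2.imwrite(f'pics/{n}0.png',im[:,:,::-1]);print(n,ctrl.camera_info(n))
E
```

```text
{'t': np.float64(0.0), 'q': array([-1.347,  0.053,  1.614,  0.   ,  1.476, -0.119]), 'dq': array([-0.001,  0.   ,  0.002, -0.001, -0.001,  0.   ]), 'effort': array([ 2.0000e-03, -3.9368e+01, -3.7018e+01, -0.0000e+00,  7.0000e-03,
        0.0000e+00]), 'tool_pos': array([ 0.21 , -0.588,  0.23 ]), 'tool_rot': array([-3.094, -0.535,  0.   ]), 'contact_force': array([ 0.543, -0.24 ,  0.498]), 'wrist_torque': array([ 0.045,  0.012, -0.01 ]), 'grip_force': np.float64(0.0), 'opening': np.float64(0.086)}
side {'camera_matrix': array([[494.34328991,   0.        , 252.5746281 ],
       [  0.        , 494.34328991, 191.06629248],
       [  0.        ,   0.        ,   1.        ]]), 'k1': 0.073973567912488, 'rvec': array([ 0.99807352, -2.38883618,  1.12223588]), 'tvec': array([0.34532979, 0.30593307, 1.29301735])}
top {'camera_matrix': array([[371.12930553,   0.        , 250.42628736],
       [  0.        , 371.12930553, 190.42199346],
       [  0.        ,   0.        ,   1.        ]]), 'k1': -0.026737634284711886, 'rvec': array([ 2.17926102, -2.23017079,  0.08133755]), 'tvec': array([0.03304701, 0.49826639, 1.2408418 ])}
```

View pics/side0.png

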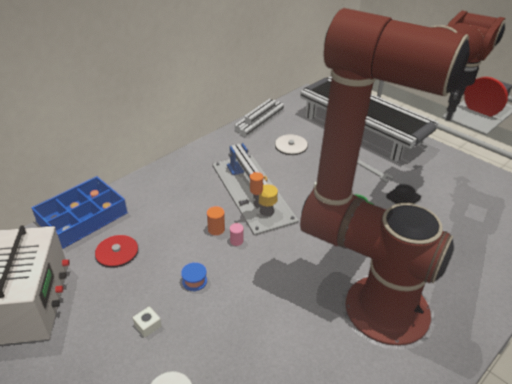

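View pics/top0.png

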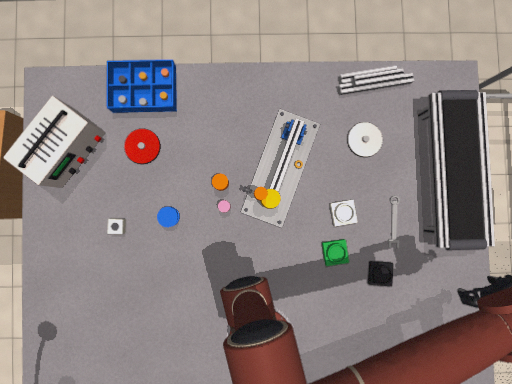

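The side view shows the orange cap at (257,183) beside the yellow coupler (268,195). The decoys are a larger orange cap (216,220) and a pink one (236,233). In the top view the cap is at (260,193), the coupler at (271,199), the white holder at (344,213), and green and black look-alikes at (336,252) and (381,273).

```bash
cat > h.py <<'E'
import numpy as np,cv2
from station import ctrl
def cam(n):
    c=ctrl.camera_info(n);R=cv2.Rodrigues(c['rvec'])[0];return c['camera_matrix'],c['k1'],R,c['tvec']
def rays(n,uv):
    K,k,R,t=cam(n)
    p=cv2.undistortPoints(np.float64(uv).reshape(-1,1,2),K,np.array([k,0,0,0.]))[:,0]
    return -R.T@t, np.c_[p,np.ones(len(p))]@R   # origin, dirs with unit optical depth
def pts(n,uv,d): o,r=rays(n,uv);return o+r*np.asarray(d)[:,None]
def plane(n,uv,z): o,r=rays(n,uv);return o+r*((z-o[2])/r[:,2])[:,None]
def proj(n,P):
    K,k,R,t=cam(n);return cv2.projectPoints(np.float64(P).reshape(-1,1,3),cv2.Rodrigues(R)[0],t,K,np.array([k,0,0,0.]))[0][:,0]
def tri(uv1,uv2):
    (o,a),(p,b)=rays('top',[uv1]),rays('side',[uv2]);a,b=a[0],b[0]
    s=np.linalg.lstsq(np.c_[a,-b],p-o,rcond=None)[0]
    x,y=o+s[0]*a,p+s[1]*b;return (x+y)/2,np.linalg.norm(x-y)
def cloud(n,d):
    v,u=np.mgrid[:384,:512];P=pts(n,np.c_[u.ravel(),v.ravel()],d.ravel()).reshape(384,512,3);P[d==0]=np.nan;return P
def box(m,u0,u1,v0,v1):
    k=np.zeros(m.shape,bool);k[v0:v1,u0:u1]=1;return m&k
E
python3 - <<'E'
from h import *
np.set_printoptions(precision=4,suppress=True)
Z={n:np.load(f'pics/{n}0.npz') for n in('top','side')}
C={n:cloud(n,Z[n]['d']) for n in Z}
H={n:cv2.cvtColor(Z[n]['im'],cv2.COLOR_RGB2HSV).astype(int) for n in Z}
def show(name,n,m):
    P=C[n][m];P=P[~np.isnan(P[:,0])];zt=np.percentile(P[:,2],95)
    T=P[P[:,2]>zt-.006] ; v,u=np.where(m)
    print(name,n,m.sum(),'uv',u.mean(),v.mean(),'ztop',zt,'top mean',T.mean(0),'mid',(T.max(0)+T.min(0))/2,'ext',np.ptp(T,axis=0),len(T))
col=lambda n,a,b:(H[n][...,0]>=a)&(H[n][...,0]<=b)&(H[n][...,1]>150)&(H[n][...,2]>90)
show('cap','top',box(col('top',5,17),253,269,184,203))
show('cap','side',box(col('side',3,17),246,268,170,198))
show('coup','top',box(col('top',20,32),258,284,185,212))
show('coup','side',box(col('side',19,32),255,282,183,206))
show('decoy','top',box(col('top',5,17),210,230,172,192))
show('pink','top',box((H['top'][...,1]>60)&(H['top'][...,0]>150),215,232,198,214))
show('holder','top',box((H['top'][...,1]<40)&(H['top'][...,2]>190),328,360,198,228))
show('spool','top',box(col('top',95,130),155,182,203,230))
P=C['top'];m=box((P[...,2]>.006)&(P[...,2]<.017),235,325,100,232)
q=P[m][:,:2];r=cv2.minAreaRect(q.astype(np.float32)*1000);print('plate',r,m.sum())
m=box(P[...,2]>.008,325,365,195,232);q=P[m];r=cv2.minAreaRect(q[:,:2].astype(np.float32)*1000);print('hold',r,np.percentile(q[:,2],[5,50,95]))
m=box(P[...,2]>.031,325,365,195,232);q=P[m];print('rim',len(q),cv2.minEnclosingCircle(q[:,:2].astype(np.float32)*1000),np.median(q[:,2]))
print('bench',np.nanmedian(P[240:300,60:150,2]))
for n,b in(('top',(215,350,95,240)),('side',(190,310,130,250))):
    im=Z[n]['im'][b[2]:b[3],b[0]:b[1],::-1];cv2.imwrite(f'pics/{n}0c.png',cv2.resize(im,None,fx=4,fy=4,interpolation=2))
E
```

```text
cap top 140 uv 260.12142857142857 192.9142857142857 ztop 0.16836707555864924 top mean [ 0.4836 -0.0045  0.1653] mid [ 0.4826 -0.0035  0.1663] ext [0.0358 0.0359 0.0078] 116
cap side 120 uv 256.775 180.0 ztop 0.16748659760403328 top mean [ 0.4796 -0.0027  0.1647] mid [ 0.4802 -0.0031  0.1651] ext [0.0369 0.0403 0.0063] 80
coup top 263 uv 271.10266159695817 198.85171102661596 ztop 0.10313446698916817 top mean [ 0.4664 -0.0415  0.1009] mid [ 0.4691 -0.0405  0.1306] ext [0.0571 0.0574 0.067 ] 208
coup side 163 uv 268.85276073619633 191.82822085889572 ztop 0.10235888585046282 top mean [ 0.4601 -0.0389  0.0991] mid [ 0.4619 -0.0381  0.106 ] ext [0.0594 0.0595 0.019 ] 131
decoy top 218 uv 219.72477064220183 181.56422018348624 ztop 0.07723687589357979 top mean [0.5275 0.1215 0.0741] mid [0.5269 0.1215 0.0765] ext [0.0489 0.0484 0.0105] 178
pink top 125 uv 223.624 205.848 ztop 0.059545851853725004 top mean [0.4489 0.1114 0.0564] mid [0.4479 0.1111 0.0579] ext [0.0389 0.036  0.0088] 90
holder top 457 uv 344.0043763676149 212.6214442013129 ztop 0.03994553344086227 top mean [ 0.4168 -0.2913  0.0387] mid [ 0.417  -0.2921  0.0392] ext [0.0635 0.0641 0.0103] 93
spool top 358 uv 167.80167597765364 216.4608938547486 ztop 0.04482642197939133 top mean [0.4182 0.2977 0.0416] mid [0.418  0.2978 0.0429] ext [0.0625 0.0664 0.0082] 274
plate ((584.5656127929688, -81.32020568847656), (307.615478515625, 450.19842529296875), 88.6144790649414) 3392
hold ((414.9825134277344, -291.541259765625), (122.6267318725586, 88.0634536743164), 17.60662269592285) [0.0167 0.0235 0.0396]
rim 122 ((417.1514892578125, -291.1966552734375), 33.098419189453125) 0.038203897763880446
bench 0.0009731513167530181
```

View pics/top0c.png

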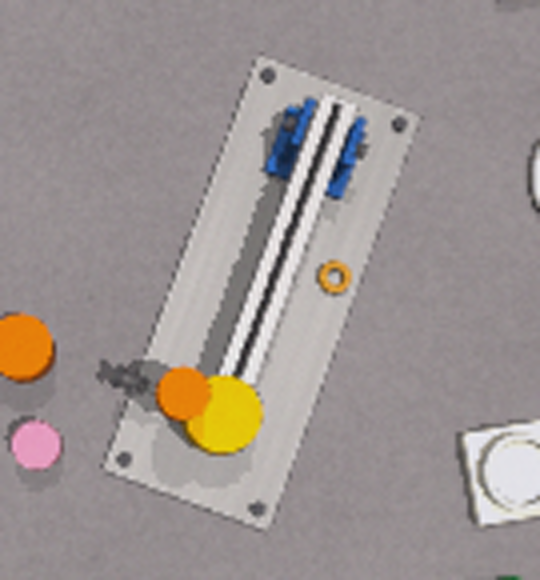

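The crop (4x, offset 215,95) shows the plate corners at about (262,57), (420,118), (270,528) and (105,467), with the cap at (184,393) and the coupler at (224,414). Next I'll get the rig axis, triangulate the cap, and plan the transit.

Run:
```python
from h import *
np.set_printoptions(precision=4,suppress=True)
im=np.load('pics/top0.npz')['im'];ims=np.load('pics/side0.npz')['im']
c=np.array([[262,57],[420,118],[270,528],[105,467]])/4+[215,95]-.375
W=plane('top',c,.012)[:,:2];print(W)
TL,TR,BR,BL=W
for a,b in((BL,TL),(BR,TR)): d=a-b;print('long',np.linalg.norm(d),np.degrees(np.arctan2(*(b-a)[::-1])))
for a,b in((TR,TL),(BR,BL)): print('short',np.linalg.norm(b-a),np.degrees(np.arctan2(*(b-a)[::-1]))-90)
th=np.mean([np.arctan2(*(TL-BL)[::-1]),np.arctan2(*(TR-BR)[::-1])])
X=np.array([np.cos(th),np.sin(th)]);Y=np.array([-X[1],X[0]])
ball=W.mean(0)-X*.115;print('ball from plate',ball,'post',ball+.037*Y,'th',np.degrees(th))
# cap top face: outline circle in top view, two-view check of height
h=cv2.cvtColor(im,cv2.COLOR_RGB2HSV).astype(int)
m=box((h[...,0]>=5)&(h[...,0]<=17)&(h[...,1]>150)&(h[...,2]>90),253,269,184,203)
v,u=np.where(m);cu=cv2.minEnclosingCircle(np.c_[u,v].astype(np.float32));print(cu)
hs=cv2.cvtColor(ims,cv2.COLOR_RGB2HSV).astype(int)
ms=box((hs[...,0]>=3)&(hs[...,0]<=17)&(hs[...,1]>150)&(hs[...,2]>90),246,268,170,198)
v,u=np.where(ms);print('side rows',v.min(),v.max(),'cols',u.min(),u.max())
for vv in range(v.min(),v.max()+1):print(vv,u[v==vv].min(),u[v==vv].max(),ims[vv,u[v==vv]].mean(0).astype(int),end=';')
print()
print('cap plane',plane('top',[cu[0]],.164),'proj top c side',proj('side',np.r_[plane('top',[cu[0]],.164)]))
print('yellow plane',plane('top',[[271.1,198.85]],.098))
```

```text
[[ 0.7767 -0.087 ]
 [ 0.7214 -0.2214]
 [ 0.3744 -0.0824]
 [ 0.429   0.0554]]
long 0.3757558505288681 -22.262893333674587
long 0.3737798050805938 -21.819382540465107
short 0.14531936135074686 -22.394866325347294
short 0.1482214853828676 -21.624089726603458
ball from plate [ 0.4688 -0.0407] post [ 0.4827 -0.0064] th -22.041137937069845
((260.5196228027344, 193.11764526367188), 6.855013847351074)
side rows 173 193 cols 250 262
173 254 257 [216 134  79];174 253 260 [219 133  73];175 250 261 [217 132  73];176 250 262 [217 131  72];177 250 262 [215 131  73];178 251 262 [211 128  72];179 251 261 [197 118  67];180 252 261 [169 100  61];181 254 259 [145  88  57];182 261 261 [135  80  54];183 255 255 [133  80  54];184 257 261 [135  81  54];185 260 262 [141  92  55];186 258 262 [144  93  57];187 257 262 [140  90  56];188 262 262 [150 103  59];189 257 262 [144  94  58];190 253 262 [139  88  56];191 257 261 [136  83  54];192 255 258 [136  82  55];193 257 257 [135  82  54];
cap plane [[ 0.4823 -0.005   0.164 ]] proj top c side [[255.9763 176.2937]]
yellow plane [[ 0.4664 -0.0411  0.098 ]]
```

jog_arm:
  plan:
    - [0,0,-0.5,0,0,0,1]
    - [0.5,-1,0,0,0,0,1]
    - [0.5,-1,0,0,0,0,1]
    - [0.5,-1,0,0,0,0,1]
    - [0.5,-1,0,0,0,0,1]
    - [0.5,-1,0,0,0,0,1]
    - [0.5,-1,0,0,0,0,1]
    - [0.5,-1,0,0,0,0,1]

```text
t: 0.9
tool_pos: [0.229, -0.4324, 0.2419]
tool_rot: [3.095, 0.536, 0.0]
contact_force: [0.4, -0.4, 0.3]
opening: 0.0857
grip_force: 0.0
```

jog_arm:
  plan:
    - [1,-0.9,0,0,0,0,1]
    - [1,-0.9,0,0,0,0,1]
    - [1,-0.9,0,0,0,0,1]
    - [1,-0.9,0,0,0,0,1]
    - [1,-0.9,0,0,0,0,1]
    - [1,-0.9,0,0,0,0,1]
    - [1,-0.9,0,0,0,0,1]
    - [1,-0.9,0,0,0,0,1]

```text
t: 1.7
tool_pos: [0.3317, -0.2429, 0.2421]
tool_rot: [3.095, 0.535, 0.001]
contact_force: [0.8, -0.2, -0.1]
opening: 0.0856
grip_force: 0.0
```

jog_arm:
  plan:
    - [1,-0.9,0,0,0,0,1]
    - [1,-0.9,0,0,0,0,1]
    - [1,-0.9,0,0,0,0,1]
    - [1,-0.9,0,0,0,0,1]
    - [1,-0.9,0,0,0,0,1]
    - [1,-0.9,0,0,0,0,1]
    - [1,-0.9,0,0,0,0,1]
    - [1,-0.9,0,0,0,0,1]

```text
t: 2.5
tool_pos: [0.434, -0.0534, 0.2421]
tool_rot: [3.095, 0.536, 0.001]
contact_force: [-0.3, -0.0, 0.4]
opening: 0.0851
grip_force: 0.0
```

jog_arm:
  plan:
    - [1,-0.5,0,0,0,0,1]
    - [1,-0.5,0,0,0,0,1]
    - [1,-0.5,0,0,0,0,1]
    - [0,0,0,0,0,0.185,1]
    - [0,0,0,0,0,0.185,1]
    - [0,0,0,0,0,0.185,1]
    - [0,0,0,0,0,0.185,1]
    - [0,0,0,0,0,0.185,1]

```text
t: 3.3
tool_pos: [0.48, -0.006, 0.242]
tool_rot: [-3.082, 0.608, -0.001]
contact_force: [0.2, 0.5, 0.0]
opening: 0.0854
grip_force: 0.0
```

jog_arm:
  plan:
    - [0,0,0,0,0,0,1]

```text
t: 3.4
tool_pos: [0.4801, -0.006, 0.2419]
tool_rot: [-3.084, 0.598, -0.001]
contact_force: [-0.5, 0.1, 0.5]
opening: 0.0855
grip_force: 0.0
```

jog_arm:
  plan:
    - [0.07,-0.08,0.9,0,0,0,1]
    - [0,0,1,0,0,0,1]
    - [0,0,1,0,0,0,1]
    - [0,0,1,0,0,0,1]
    - [0,0,1,0,0,0,1]
    - [0,0,0.5,0,0,0,1]
    - [0,0,0,0,0,0,1]
  grip_force: 25

```text
t: 4.1
tool_pos: [0.4808, -0.0049, 0.1319]
tool_rot: [3.084, -0.596, -0.005]
contact_force: [-0.1, -0.5, 0.6]
opening: 0.0854
grip_force: 0.0
```

Run:
```python
from h import *
im,d=ctrl.get_image('side');cv2.imwrite('pics/a.png',cv2.resize(im[110:260,180:340,::-1],None,fx=4,fy=4,interpolation=2))
```

```text
(no output)
```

View pics/a.png

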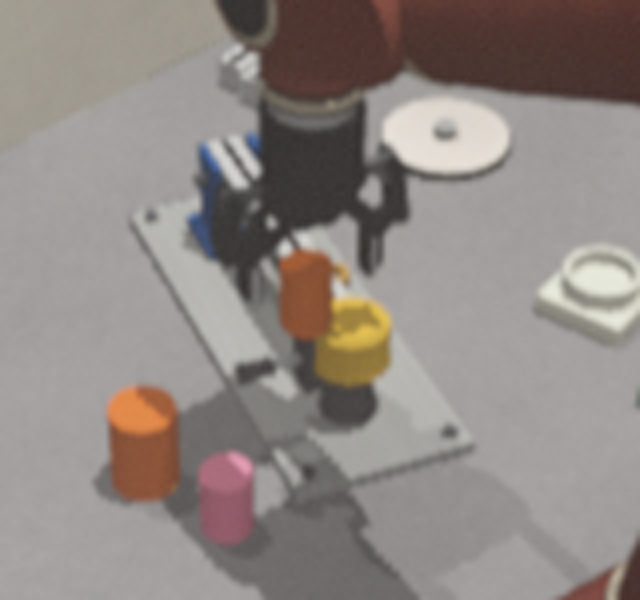

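The fingers straddle the cap (cap at crop 305,290, fingers at 250 and 370), and the white holder's rim is visible at crop (603,275). I'll close, then lift.

jog_arm:
  plan:
    - [0,0,0,0,0,0,-0.3]
    - [0,0,0,0,0,0,-0.3]
    - [0,0,0,0,0,0,-0.3]
    - [0,0,0,0,0,0,-0.3]
    - [0,0,0,0,0,0,-0.3]
    - [0,0,0,0,0,0,-0.3]
    - [0,0,0,0,0,0,-0.3]
    - [0,0,0,0,0,0,-0.3]

```text
t: 4.95
tool_pos: [0.4825, -0.0051, 0.1344]
tool_rot: [-3.084, 0.599, -0.003]
contact_force: [-0.8, 0.6, 5.5]
opening: 0.0392
grip_force: 25.9
```

Run:
```python
from h import *
im,d=ctrl.get_image('side');np.savez('pics/side1.npz',im=im,d=d)
P=cloud('side',d);m=box((P[...,2]>.033)&(P[...,2]<.048),312,345,165,195)
q=P[m];print(len(q),cv2.minEnclosingCircle(q[:,:2].astype(np.float32)*1000),np.median(q[:,2]),q.min(0),q.max(0))
print(proj('side',[[.417,-.2915,.038],[.417,-.2915,.024]])-[180,110])
```

```text
102 ((413.49517822265625, -288.7929382324219), 36.83372116088867) 0.03695706916958719 [ 0.38151252 -0.3252837   0.03313505] [ 0.44803317 -0.25199162  0.0428446 ]
[[149.90549803  67.5765214 ]
 [149.45113276  70.85213049]]
```

jog_arm:
  plan:
    - [0,0,-0.5,0,0,0,-0.3]
    - [0,0,-1,0,0,0,-0.3]
    - [0,0,-1,0,0,0,-0.3]
    - [0,0,-1,0,0,0,-0.3]
    - [0,0,-0.5,0,0,0,-0.3]
    - [0,0,0,0,0,0,-0.3]

```text
t: 5.6
tool_pos: [0.4826, -0.0052, 0.215]
tool_rot: [-3.084, 0.599, -0.005]
contact_force: [0.4, 0.1, -1.4]
opening: 0.0388
grip_force: 25.5
```

Run:
```python
from h import *
im,d=ctrl.get_image('side');cv2.imwrite('pics/b.png',cv2.resize(im[110:230,180:340,::-1],None,fx=4,fy=4,interpolation=2))
```

```text
(no output)
```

View pics/b.png

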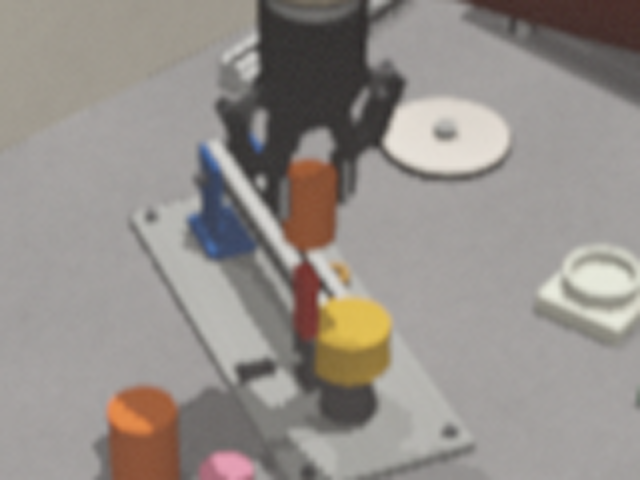

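The cap is held upright at crop (311,205) and the bare red post shows at (307,300). Moving to the holder.

jog_arm:
  plan:
    - [0.16,0.7,0,0,0,0,-0.3]
    - [0.16,1,0,0,0,0,-0.3]
    - [0.16,1,0,0,0,0,-0.3]
    - [0.16,1,0,0,0,0,-0.3]
    - [0.16,1,0,0,0,0,-0.3]
    - [0.16,1,0,0,0,0,-0.3]
    - [0.16,1,0,0,0,0,-0.3]
    - [0.16,1,0,0,0,0,-0.3]

```text
t: 6.45
tool_pos: [0.4468, -0.1578, 0.2113]
tool_rot: [-3.083, 0.599, 0.005]
contact_force: [-0.2, 1.2, -0.2]
opening: 0.0392
grip_force: 25.5
```

jog_arm:
  plan:
    - [0.16,1,0,0,0,0,-0.3]
    - [0.16,1,0,0,0,0,-0.3]
    - [0.16,1,0,0,0,0,-0.3]
    - [0.16,1,0.5,0,0,0,-0.3]
    - [0.16,1,1,0,0,0,-0.3]
    - [0.16,1,1,0,0,0,-0.3]
    - [0,0.75,1,0,0,0,-0.3]
    - [0,0,1,0,0,0,-0.3]

```text
t: 7.25
tool_pos: [0.4137, -0.2905, 0.1207]
tool_rot: [-3.082, 0.602, 0.004]
contact_force: [-0.4, 0.1, -0.9]
opening: 0.0392
grip_force: 25.5
```

jog_arm:
  plan:
    - [0,0,0.5,0,0,0,-0.3]
    - [0,0,0,0,0,0,-0.3]

```text
t: 7.45
tool_pos: [0.4136, -0.2883, 0.1103]
tool_rot: [-3.081, 0.598, 0.008]
contact_force: [-0.0, -0.4, -0.3]
opening: 0.039
grip_force: 25.5
```

Run:
```python
from h import *
np.set_printoptions(precision=4,suppress=True)
o=ctrl.get_obs();p=o['tool_pos'];print(p)
im,d=ctrl.get_image('side');b=proj('side',[[p[0],p[1],p[2]-.0254],[.416,-.290,.038]]);print((b-[290,110])*5)
cv2.imwrite('pics/c.png',cv2.resize(im[110:220,290:400,::-1],None,fx=5,fy=5,interpolation=2))
```

```text
[ 0.4136 -0.2883  0.1103]
[[208.3606 285.9689]
 [199.3072 339.5223]]
```

View pics/c.png

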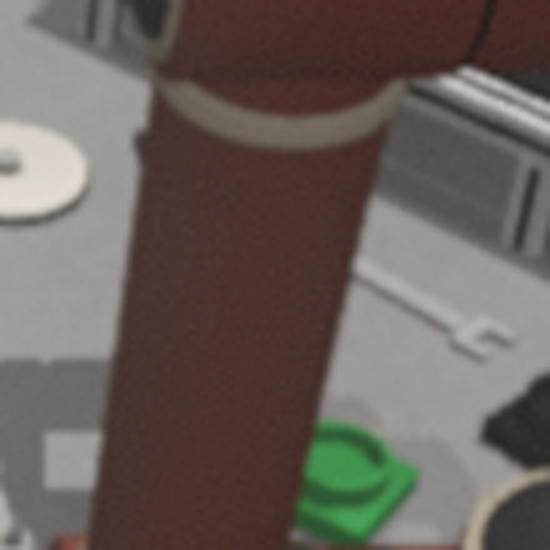

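The forearm hides the holder in this view (only the green look-alike shows, at (345,465)). I'll place by coordinates and watch the force.

jog_arm:
  plan:
    - [0.16,0.07,0.5,0,0,0,-0.3]
    - [0,0,0.8,0,0,0,-0.3]
    - [0,0,0.7,0,0,0,-0.3]
    - [0,0,0.5,0,0,0,-0.3]
    - [0,0,0.2,0,0,0,-0.3]
    - [0,0,0,0,0,0,-0.3]

```text
t: 8.1
tool_pos: [0.4173, -0.2919, 0.0586]
tool_rot: [-3.083, 0.599, 0.002]
contact_force: [0.0, -0.3, -0.4]
opening: 0.0392
grip_force: 25.5
```

jog_arm:
  plan:
    - [0,0,0.1,0,0,0,-0.3]
    - [0,0,0.1,0,0,0,-0.3]
    - [0,0,0,0,0,0,-0.3]

```text
t: 8.4
tool_pos: [0.4178, -0.2924, 0.0555]
tool_rot: [3.084, -0.599, 0.001]
contact_force: [-0.2, 0.0, 0.2]
opening: 0.039
grip_force: 25.5
```

jog_arm:
  plan:
    - [0,0,0.1,0,0,0,-0.3]
    - [0,0,0.1,0,0,0,-0.3]
    - [0,0,0,0,0,0,-0.3]

```text
t: 8.7
tool_pos: [0.4174, -0.2921, 0.0509]
tool_rot: [-3.084, 0.599, 0.001]
contact_force: [-0.9, 0.3, -0.5]
opening: 0.0392
grip_force: 25.5
```

jog_arm:
  plan:
    - [0,0,0.07,0,0,0,-0.3]
    - [0,0,0,0,0,0,-0.3]

```text
t: 8.9
tool_pos: [0.4176, -0.2923, 0.0498]
tool_rot: [-3.084, 0.599, 0.0]
contact_force: [0.1, -0.4, -0.0]
opening: 0.0394
grip_force: 25.5
```

jog_arm:
  plan:
    - [0,0,0.07,0,0,0,-0.3]
    - [0,0,0,0,0,0,-0.3]

```text
t: 9.1
tool_pos: [0.418, -0.2926, 0.0496]
tool_rot: [3.084, -0.599, 0.0]
contact_force: [-1.3, 2.0, 5.4]
opening: 0.0393
grip_force: 25.3
```

jog_arm:
  plan:
    - [0,0,0.07,0,0,0,-0.3]
    - [0,0,0,0,0,0,-0.3]

```text
t: 9.3
tool_pos: [0.4184, -0.293, 0.0494]
tool_rot: [3.083, -0.599, 0.001]
contact_force: [-3.9, 2.7, 11.0]
opening: 0.0393
grip_force: 25.0
```

Contact came at the expected height, so the cap is on the cup floor. Releasing and withdrawing.

jog_arm:
  plan:
    - [0,0,-0.1,0,0,0,-0.3]
    - [0,0,0,0,0,0,0.5]
    - [0,0,0,0,0,0,0.8]
    - [0,0,0,0,0,0,0.8]
    - [0,0,-0.2,0,0,0,0.8]
    - [0,0,-0.5,0,0,0,0.8]
    - [0,0,-1,0,0,0,0.8]
    - [0,0,-1,0,0,0,0.8]

```text
t: 10.1
tool_pos: [0.4175, -0.2922, 0.1041]
tool_rot: [-3.084, 0.599, 0.0]
contact_force: [-0.3, 0.3, -0.3]
opening: 0.0768
grip_force: 0.0
```

jog_arm:
  plan:
    - [0,0,-1,0,0,0,0.8]
    - [0,0,-1,0,0,0,0.8]
    - [0,0,-1,0,0,0,0.8]
    - [0,-0.5,-1,0,0,0,0.8]
    - [0,-1,-1,0,0,0,0.8]
    - [0,-1,0,0,0,0,0.8]
    - [0,-1,0,0,0,0,0.8]
    - [0,-1,0,0,0,0,0.8]

```text
t: 10.9
tool_pos: [0.4518, -0.2083, 0.2044]
tool_rot: [3.083, -0.599, 0.003]
contact_force: [0.7, -0.1, -0.3]
opening: 0.0772
grip_force: 0.0
```

jog_arm:
  plan:
    - [-0.1,-1,0,0,0,0,0.8]
    - [-0.1,-1,0,0,0,0,0.8]
    - [-0.1,-1,0,0,0,0,0.4]
    - [-0.1,-1,0,0,0,0,0.2]
    - [-0.1,-1,0,0,0,0,0.2]
    - [-0.1,-1,0,0,0,0,0.2]
    - [-0.1,-1,0,0,0,0,0.2]
    - [0,0,0,0,0,0,0.2]

```text
t: 11.7
tool_pos: [0.4912, -0.0722, 0.204]
tool_rot: [-3.084, 0.595, -0.002]
contact_force: [0.2, -0.3, -0.6]
opening: 0.0511
grip_force: 0.0
```

Run:
```python
from h import *
np.set_printoptions(precision=4,suppress=True)
o=ctrl.get_obs();print(o['tool_pos'],o['tool_rot'],o['opening'])
O=[]
for n in('side','top'):
    im,d=ctrl.get_image(n);np.savez(f'pics/{n}2.npz',im=im,d=d)
    u,v=(340,165) if n=='side' else(300,185)
    u,v=np.int32(proj(n,[[.43,-.17,.07]])[0]);a=im[v-70:v+70,u-85:u+85,::-1];print(n,u-85,v-70)
    O.append(cv2.resize(a,(510,420)[:2],interpolation=2)[:,:400] if 0 else cv2.resize(a,(400,330),interpolation=2))
    P=cloud(n,d);m=(P[...,2]>.065)&(P[...,2]<.09)&(np.hypot(P[...,0]-.4175,P[...,1]+.292)<.035);q=P[m];print(m.sum(),np.median(q,0) if len(q) else 0)
cv2.imwrite('pics/d.png',np.hstack(O))
```

```text
[ 0.4912 -0.0722  0.204 ] [-3.0844  0.5946 -0.0017] 0.05110877698561608
side 218 114
109 [ 0.4137 -0.2891  0.0782]
top 225 139
131 [ 0.4185 -0.2922  0.0799]
```

View pics/d.png

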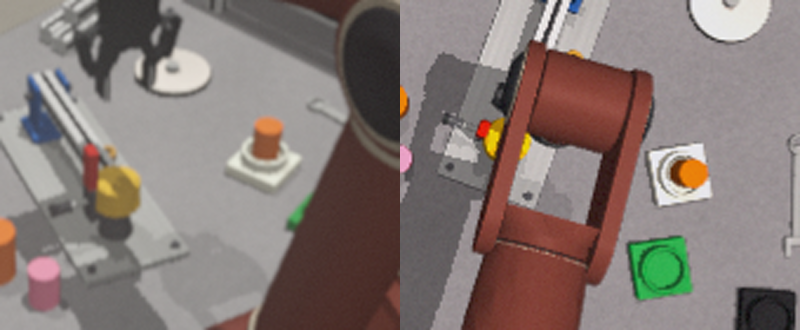

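The cap stands upright in the holder in both views (side crop (267,138), top crop (689,174)), with its top at about 0.079 m. Next I'll measure the bare post, seen at (92,165) and (484,130).

Run:
```python
from h import *
np.set_printoptions(precision=4,suppress=True)
for n,b in(('side',(245,270,165,205)),('top',(250,268,183,200))):
    Z=np.load(f'pics/{n}2.npz');h=cv2.cvtColor(Z['im'],cv2.COLOR_RGB2HSV).astype(int)
    m=box(((h[...,0]<4)|(h[...,0]>172))&(h[...,1]>140)&(h[...,2]>60),*b);P=cloud(n,Z['d']);v,u=np.where(m)
    q=P[m];t=q[q[:,2]>.15];print(n,len(q),u.min(),u.max(),v.min(),v.max(),'all uv',u.mean(),v.mean(),'top',len(t),t.mean(0) if len(t) else 0,(t.min(0)+t.max(0))/2 if len(t) else 0, q[:,2].max())
    if n=='top':print(plane('top',[[u.mean(),v.mean()]],.158))
    else:
        k=v<=v.min()+3; print(u[k].mean(),proj('side',[[.4827,-.0064,.16],[.4827,-.0064,.135]]),u[abs(v-proj('side',[[.4827,-.0064,.135]])[0,1])<3].mean())
```

```text
side 26 254 259 175 186 all uv 256.61538461538464 178.69230769230768 top 22 [ 0.479  -0.004   0.1597] [ 0.479  -0.0038  0.1592] 0.164219672544219
256.0 [[256.1942 177.09  ]
 [256.0873 183.6922]] 257.6666666666667
top 32 257 262 190 197 all uv 259.5625 193.28125 top 27 [ 0.4832 -0.0033  0.1598] [ 0.483  -0.0036  0.1588] 0.16396614481563332
[[ 0.4821 -0.0024  0.158 ]]
```

jog_arm:
  plan:
    - [-0.5,-1,0,0,0,0,0.2]
    - [-0.5,-1,0,0,0,0,0.2]
    - [-0.5,-1,0,0,0,0,0.2]
    - [-0.2,0,0.4,0,0,0,0.2]
    - [0,0,1,0,0,0,0.2]
    - [0,0,1,0,0,0,0.2]
    - [0,0,0,0,0,0,0.2]

```text
t: 12.5
tool_pos: [0.4792, -0.0062, 0.1516]
tool_rot: [3.083, -0.601, -0.01]
contact_force: [0.3, 0.2, -0.8]
opening: 0.0515
grip_force: 0.0
```

Run:
```python
from h import *
im,d=ctrl.get_image('side');cv2.imwrite('pics/e.png',cv2.resize(im[130:220,210:310,::-1],None,fx=6,fy=6,interpolation=2))
```

```text
(no output)
```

View pics/e.png

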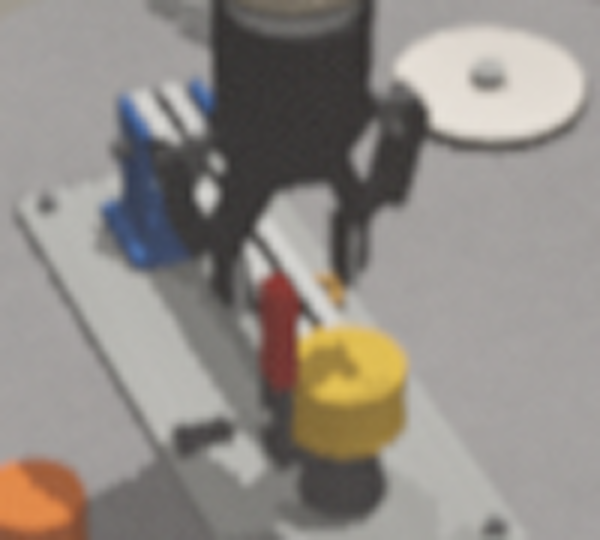

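The post (280,330) stands between the fingers (225 and 345). Descending to grip it.

jog_arm:
  plan:
    - [0.1,0,0.9,0,0,0,0.2]
    - [0,0,0.8,0,0,0,0.2]
    - [0,0,0,0,0,0,0.2]
    - [0,0,0,0,0,0,-0.5]
    - [0,0,0,0,0,0,-0.8]
    - [0,0,0,0,0,0,-1]
    - [0,0,0,0,0,0,-1]
    - [0,0,0,0,0,0,-1]
  grip_force: 70

```text
t: 13.35
tool_pos: [0.485, -0.0054, 0.123]
tool_rot: [-3.082, 0.598, -0.006]
contact_force: [1.7, 4.4, 2.1]
opening: 0.0132
grip_force: 68.9
```

jog_arm:
  plan:
    - [0,0,0,0,0,0,-1]
    - [0,0,0,0,0,0,-1]
    - [0,0,0,0,0,0,-1]

```text
t: 13.65
tool_pos: [0.485, -0.0054, 0.123]
tool_rot: [-3.082, 0.598, -0.006]
contact_force: [2.0, 4.9, 3.1]
opening: 0.0133
grip_force: 68.9
```

jog_arm:
  plan:
    - [0,-0.2,0,0,0,0,-1]
    - [0,-0.2,0,0,0,0,-1]
    - [0,-0.2,0,0,0,0,-1]
    - [0,-0.15,0,0,0,0,-1]
    - [0,0,0,0,0,0,-1]
    - [0,0,0,0,0,0,-1]

```text
t: 14.25
tool_pos: [0.4894, 0.0054, 0.1229]
tool_rot: [3.078, -0.597, 0.001]
contact_force: [-5.6, -7.8, 6.6]
opening: 0.0127
grip_force: 69.7
```

jog_arm:
  plan:
    - [0,-0.15,0,0,0,0,-1]
    - [0,-0.13,0,0,0,0,-1]
    - [0,0,0,0,0,0,-1]
    - [0,0,0,0,0,0,-1]

```text
t: 14.65
tool_pos: [0.4913, 0.0102, 0.1229]
tool_rot: [3.077, -0.597, 0.001]
contact_force: [-5.6, -9.4, 8.0]
opening: 0.0132
grip_force: 69.8
```

jog_arm:
  plan:
    - [0.06,0,-0.3,0,-0.032,0,-1]
    - [0.12,0,-0.59,0,-0.064,0,-1]
    - [0,0,0,0,0,0,-1]
    - [0,0,0,0,0,0,-1]

```text
t: 15.05
tool_pos: [0.4941, 0.0085, 0.1385]
tool_rot: [-3.075, 0.598, 0.118]
contact_force: [-4.2, -9.7, -0.2]
opening: 0.0136
grip_force: 68.6
```

jog_arm:
  plan:
    - [0.12,0,-0.59,0,-0.064,0,-1]
    - [0.12,0,-0.59,0,-0.064,0,-1]
    - [0.12,0,-0.59,0,-0.064,0,-1]
    - [0.12,0,-0.59,0,-0.064,0,-1]
    - [0,0,0,0,0,0,-1]
    - [0,0,0,0,0,0,-1]

```text
t: 15.65
tool_pos: [0.5088, 0.0025, 0.1836]
tool_rot: [-3.01, 0.587, 0.425]
contact_force: [-6.4, -8.4, 1.2]
opening: 0.0131
grip_force: 68.6
```

jog_arm:
  plan:
    - [0.12,0,-0.59,0,-0.064,0,-1]
    - [0.12,0,-0.59,0,-0.064,0,-1]
    - [0.12,0,-0.59,0,-0.064,0,-1]
    - [0,0,0,0,0,0,-1]
    - [0,0,0,0,0,0,-1]
    - [0,0,0,0,0,0,-1]

```text
t: 16.25
tool_pos: [0.5255, -0.0042, 0.2152]
tool_rot: [-2.943, 0.574, 0.645]
contact_force: [-7.1, -8.8, 2.1]
opening: 0.013
grip_force: 68.7
```

Run:
```python
from h import *
np.set_printoptions(precision=4,suppress=True)
o=ctrl.get_obs();R=cv2.Rodrigues(o['tool_rot'])[0];print(o['tool_pos'],'tilt',np.arccos(-R[2,2]))
im,d=ctrl.get_image('side');cv2.imwrite('pics/f.png',cv2.resize(im[100:240,190:350,::-1],None,fx=4,fy=4,interpolation=2))
h=cv2.cvtColor(im,cv2.COLOR_RGB2HSV).astype(int);m=box((h[...,0]>=19)&(h[...,0]<=32)&(h[...,1]>120)&(h[...,2]>90),240,300,120,210)
P=cloud('side',d)[m];print(m.sum(),np.median(P,0),P.min(0),P.max(0))
```

```text
[ 0.5255 -0.0042  0.2152] tilt 0.42998037657757227
283 [ 0.4734 -0.0351  0.1911] [ 0.4516 -0.1522  0.0152] [ 0.5925 -0.0123  0.2063]
```

View pics/f.png

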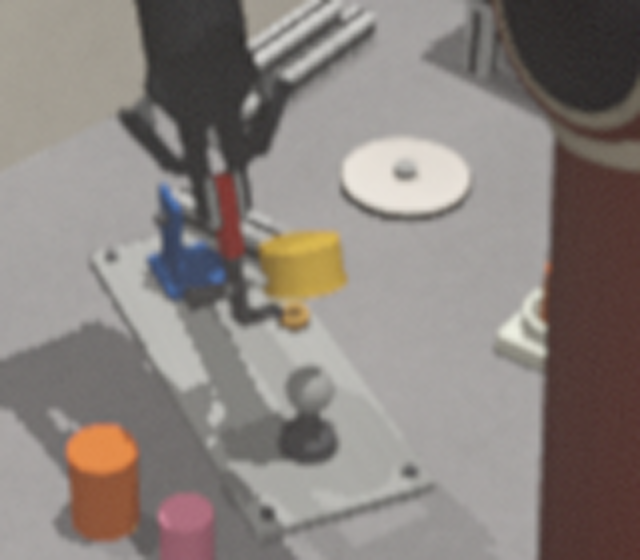

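The coupler (305,262) is about 0.098 m above the bare ball (310,390), with the latch held out, and the collar and other loose items are undisturbed. Handing in.

Run:
```python
from station import ctrl
import numpy as np
o=ctrl.get_obs();print(np.round(o['dq'],3),o['grip_force'],o['tool_pos'])
print(ctrl.finish_job())
```

```text
[-0.    -0.002  0.002 -0.003 -0.002  0.001] 68.73469591140747 [ 0.52550285 -0.0041584   0.21519951]
the job is handed in; nothing more can be done
None
```

I stood the cap open end down in the white holder and let go of it, then pulled the latch out and lifted the tongue. I handed the job in at about 16.3 s with the arm holding the tongue still, the coupler an estimated 98 mm above the ball; no verdict came back.

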